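# Slide a shelf board along its bearers into the notch and hold it there

### The job

With your fingertips push the loose shelf board along the two bearers of the frame, away from the robot, until you feel it drop into the empty locating notch and it lies flat and fully down there. Then press down lightly on the top of that board with a fingertip and finish while still holding it pressed, as if for nailing. Do not lift the board off its bearers or ram it, and leave the board that is already fitted and the other things on the bench as they are.

Things in the scene. Friction and masses are not known exactly. Their poses are not given: they have to be found in the camera images.
- board: The loose shelf board, the one nearer the robot: pale wood, 90 mm along x (its travel), 220 mm along y, 18 mm thick, four thin lines across its top, 0.14 to 0.28 kg. Origin: centre of its underside; z up. It lies flat across the bearers at frame x = -118 to -66 mm and slides with about 1 to 3 N. Its rear face (x = -45 mm) is free to be pushed.
- frame: Wooden frame, fixed to the bench. Origin: on the bench, under the centre of the empty notch; x along the bearers, away from the robot (the way to push), z up. A backing panel 12 mm thick carries two bearers along x, from x = -190 to +176 mm, at y = -112 to -80 and +80 to +112 mm, tops at z = 40 mm. A second notch (x = 64 to 160 mm), like the empty one, is already filled.
- channel (a point): Point on the frame's backing panel at frame x = -170, y = 0, z = 12 mm: near end of the open channel, 160 mm wide, between the bearers, where a fingertip can travel behind the board. Guide strips outside the bearers (inner faces at frame y = +-112 mm, outer +-126, tops at z = 52 mm) keep the board straight with 2 mm play each side.
- notch (a point): Centre of the empty notch's floor, 32 mm above the bench, where the board's origin comes to lie, within 3 mm in frame x. In the notch both bearers are cut down 8 mm, with upright ends, from frame x = -48 to +48 mm. The board dips nose first as its middle passes the near end, drops flat when its rear edge clears it, and the far end then stops it; its top is then 50 mm above the bench.
- seated_board: An equal board already fitted in the second notch, farther from the robot, resting free in it with its top 50 mm above the bench. Origin: centre of its underside. Leave it.
- pencil: Flat carpenter's pencil, 13 x 158 x 7 mm, lying on the fitted board. Origin: underside. Leave it.
- glue: White glue bottle, 54 mm across, 150 mm tall, standing left of the frame. Origin: centre of the underside. Leave it.
- pin_jar: Glass jar with steel lid, 56 mm across, 70 mm tall, left of the frame. Origin: centre of the underside. Leave it.
- offcut: Offcut of wood 90 x 45 x 30 mm, right of the frame. Origin: centre of the underside. Leave it.
- tape: Tape measure 70 x 34 x 60 mm, right of the frame. Origin: centre of the underside. Leave it.
- hammer: Hammer lying to the right of the frame. Leave it.
Things that resemble listed ones, but are neither listed nor needed, are in the scene too. What is shaped like the board but black or blue is not meant.

How it is judged:
On the way:
1. the loose board has been slid into the empty notch and lies flat and fully down in it (z of board in the frame of frame between 0.029 and 0.035 m and x of board in the frame of frame between -0.006 and 0.006 m and y of board in the frame of frame between -0.006 and 0.006 m and angle between the z axis of board and the z axis of frame, either way round below 0.03 rad), for 0.2 s.
At the end, for the whole second after the job is handed in: The loose board lies flat (within 0.03 rad), at rest and fully down (within 3 mm) in the empty notch, within 6 mm of its centre, and the fingers are over it, pressing on it with 1 to 40 N (all of step 1 and linear speed of board below 0.02 m/s and contact force between the fingers and board between 1 and 40 N and x of the grasp point in the frame of board between -0.055 and 0.055 m and y of the grasp point in the frame of board between -0.12 and 0.12 m and z of the grasp point in the frame of board above 0.022 m); the arm keeps its last pose, push and grip.
It fails at once if the loose board is lifted: its centre more than 10 mm above its sliding height, or tipped by more than 0.4 rad (z of board in the frame of frame above 0.05 m or angle between board's own z axis and vertical above 0.4 rad).
It fails at once if the loose board is rammed or crushed: more than 60 N from the fingers (contact force between the fingers and board above 60 N).
It fails at once if the fitted board is moved by more than 12 mm (distance of seated_board from where it was at the start of the episode above 0.012 m).
It fails at once if another thing on the bench is moved by more than 25 mm (distance of any of pencil, glue, pin_jar, offcut, tape, hammer from where it was at the start of the episode above 0.025 m).
It also fails if it takes over 42 s, if anything falls off the work surface, if the arm or the gripper's body presses on something with over 40 N, if the wrist force passes 120 N, or if a joint passes its speed limit or range.

### The arm

A 6-joint arm with a two-finger parallel gripper is mounted at the origin on the work surface. World frame = base frame: x ahead of the robot, y to its left, z up, the work surface at z = 0. Lengths are in m, angles in rad, forces in N, time in s.
With the tool pointing down it reaches from about 0.425 to 0.95 m from the base axis. Payload 3.5 kg.
Tool frame: the origin (TCP) lies on the centre line of the jaws, within the pads' length; the fingertips stand 14 mm ahead of it and the grasp point (between the pads) lies 5 mm behind it (tips_ahead is the distance from the TCP to the fingertips, in m); y points along the fingers, z is the direction in which the jaws open and shut, and the axes are right-handed (so a half turn about y gives the same grasp; the last joint's range is limited). The gripper opens to 85 mm and grips with 20 to 120 N. Pads are 22 mm wide; open, the fingers measure 114 mm over their backs; the gripper's body (76 mm by 85 mm) begins 54 mm behind the grasp point. The pads swing forward as they close: fully open they stand 13 mm farther back than shut.
Start: joints at [1.165, 0.286, 1.577, -0, 1.279, -0.15], TCP at [0.171, 0.653, 0.245] pointing down, gripper open.
Joint ranges: [-2.77, 2.77], [-0.9, 2.22], [0.21, 2.48], [-1.53, 4.67], [0.24, 2.81], [-2.84, 2.84]. Speed limits (rad/s): [2.79, 2.79, 3.14, 3.14, 3.14, 3.14].

### API

Orientations are given as a unit quaternion [x, y, z, w].
In Python, from plant import get_state, read_camera, sign_off, tips_ahead gives the robot as it stands.
- The arm moves only by the tool send_rows, never from a script. Its argument "plan" is a list of rows, each a list of 2 entries, a list of its own where there are three numbers: the shift along the tool's x, y, z in units of 12 cm (1.0 is 12 cm), then the turn, a rotation vector about the tool's x, y, z in units of 360 degrees (1.0 is 360 degrees). In form: [[[tx, ty, tz], [rx, ry, rz]], ...]. A call has 1 to 12 rows; each row shifts and turns the commanded pose from where the row before left it, along the tool's axes as they then stand; what a row does not reach is not made up. A row lasts 1/10 s, in which the tool goes at most 50 mm and 8.59 degrees, less where a joint would pass 70% of its speed; a pose out of reach is approached as far as the arm can. A call with a number of a shift or a turn outside -1 to 1 is refused whole. A call with a gripper value outside its range is refused whole. "gripper" is the closure, from 0 (fully open) to 1 (shut), set as the call begins (left out, the last holds). The fingers move at their own pace and stop on an object; "grip_force" is the grip in N (left out, the last holds). Time passes only in rows, so rows that do not move let the fingers close. It gives the time, the measured TCP pose, the force and the opening at its end, in the units of the state.
- get_state(): the state, without advancing time (a new reading comes with each control period).
- read_camera(name): name is "side" or "top"; returns a dict with "img" (480x640x3 uint8, blue, green, red), "fx", "fy", "cx", "cy" (pixels), "world_from_camera" (4x4, takes a point from camera to world coordinates). Camera axes: x right, y down, z forward; pixel columns grow to the right and rows downward; lengths in m; the calibration is good to about 2 mm. A picture is of the moment at which its call begins. There is no depth.
- sign_off(): hands the job in, once; it reports no verdict.
The state is a dict: "time": time; "qpos": joint angles; "dq": joint speeds; "joint_efforts": joint torques, N m; "eef_pos": TCP position; "tcp_rot": TCP orientation; "contact_force": force on the tool from outside, world axes, zero at the start; "wrist_torque": the same for the moment, N m; "opening": opening from 0.0 (shut) to 1.0 (fully open).
Only numpy, scipy, OpenCV 4.12 (cv2) and the standard library are available. Lean on these libraries where they do the work, as an engineer would, in place of code of your own. Each camera call takes 0.05 s, during which the arm holds its last target. There are 200 camera calls.

## Working session

There is one attempt and no reset: what is moved stays moved. The work goes in short steps, Python scripts to look and compute and a tool call to move; the robot and the scene stay as the last step left them, time stands still between calls to the robot, and variables do not carry over. Pictures are saved under pics/ and viewed, about 8 in all and at most 12, crops included, and the job is handed in when it is done.

Besides the shell and the picture viewer there is one more tool, called after "Request:" as name(argument=value, ...), one argument or row to a line, values as JSON. send_rows: Moves the arm, as the interface text tells. Its arguments: {"type":"object","properties":{"plan":{"type":"array"},"gripper":{"type":"number"},"grip_force":{"type":"number"}},"required":["plan"]}

```bash
mkdir -p pics; ls
python3 - <<'E'
from plant import *
import cv2,numpy as np
print(get_state(), tips_ahead)
for n in("top","side"):
    c=read_camera(n); cv2.imwrite(f"pics/{n}0.png",c["img"]); print(n,c["fx"],c["fy"],c["cx"],c["cy"],np.round(c["world_from_camera"],4).tolist())
E
```

```text
pics
{'time': 0.0, 'qpos': array([ 1.16499672e+00,  2.87197395e-01,  1.57815850e+00,  3.61566418e-06,
        1.27858554e+00, -1.50004882e-01]), 'dq': array([ 9.52903450e-05,  2.08049587e-04,  1.26202746e-03, -1.34567216e-03,
        3.95650373e-04, -2.10035276e-04]), 'joint_efforts': array([-9.02037991e-04, -4.05973184e+01, -2.92632347e+01, -1.71368324e-04,
        5.79935586e-03, -3.41493660e-06]), 'eef_pos': array([0.17051369, 0.65247437, 0.24393599]), 'tcp_rot': array([ 0.70212902, -0.09042004,  0.08996205, -0.70053257]), 'contact_force': array([-0.74289728, -0.43317543,  0.31819368]), 'wrist_torque': array([ 0.02755417,  0.01708829, -0.01817179]), 'opening': 1.0016504958766437} 0.014
top 484.8632020559563 484.8632020559563 322.73179755341704 238.9768698067352 [[-0.0243, -0.9796, 0.1993, 0.2995], [-0.9997, 0.0241, -0.0032, -0.0796], [-0.0016, -0.1993, -0.9799, 1.1779], [0.0, 0.0, 0.0, 1.0]]
side 543.6344205134073 543.6344205134073 330.4061552675815 242.82421810188464 [[-0.9967, -0.0655, 0.0484, 0.4357], [-0.0814, 0.779, -0.6218, 0.6182], [0.003, -0.6236, -0.7817, 0.9384], [0.0, 0.0, 0.0, 1.0]]
```

View pics/top0.png

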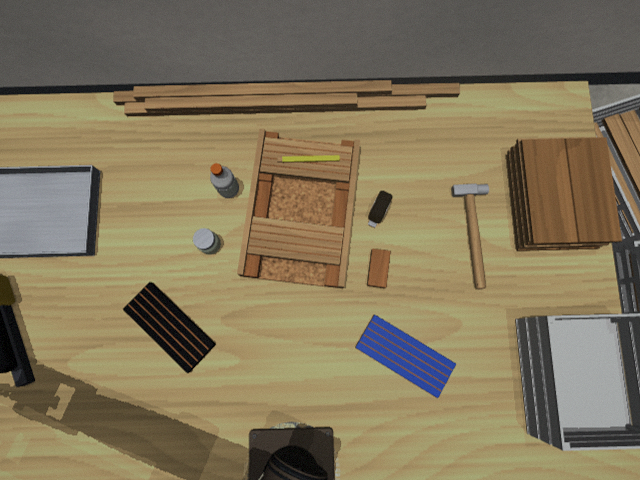

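View pics/side0.png

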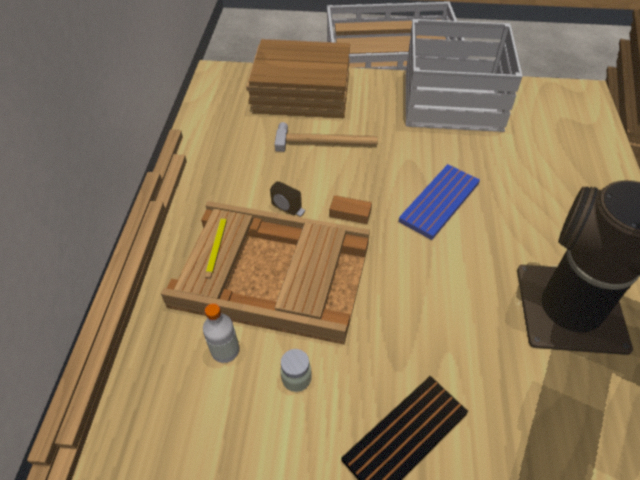

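The loose board is at top (295,240) and the fitted one, with the pencil on it, at (305,155). Two lookalikes are not meant: black at (170,327) and blue at (405,355). The bottle is at (223,180), the jar at (206,240), the tape at (380,208), the offcut at (379,268) and the hammer at (475,235). Next is a close crop to check the choice.

Run:
```python
import cv2
i=cv2.imread("pics/top0.png")[120:300,190:410]
cv2.imwrite("pics/crop0.png",cv2.resize(i,(792,648)[:2] if 0 else (733,600),interpolation=cv2.INTER_CUBIC))
```

```text
(no output)
```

View pics/crop0.png

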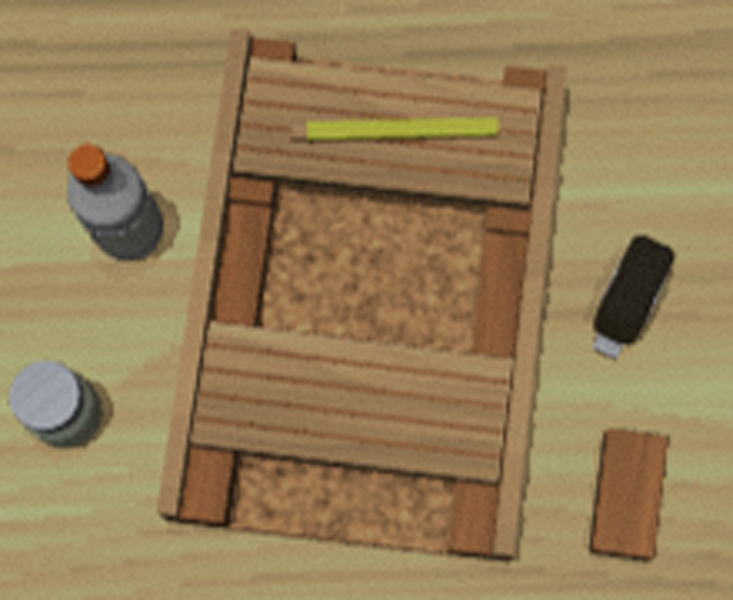

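```bash
cat > h.py <<'E'
import numpy as np
from plant import *
def pix2w(c,u,v,z):
    T=np.array(c["world_from_camera"]); d=T[:3,:3]@[(u-c["cx"])/c["fx"],(v-c["cy"])/c["fy"],1.]
    return T[:3,3]+d*(z-T[2,3])/d[2]
def w2pix(c,p):
    q=np.linalg.inv(np.array(c["world_from_camera"]))@np.append(p,1)
    return c["fx"]*q[0]/q[2]+c["cx"], c["fy"]*q[1]/q[2]+c["cy"]
E
python3 - <<'E'
from h import *
c=read_camera("top")
def P(u,v,z): return pix2w(c,190+u/3.333,120+v/3.333,z)
F=dict(strips=[(160,515,-.19,.126),(517,558,-.19,-.126),(567,68,.176,-.126),(232,32,.176,.126)],
 seat=[(234,172,.067,.11),(530,204,.067,-.11),(541,90,.157,-.11),(247,58,.157,.11)],
 board=[(191,443,-.045,.11),(500,481,-.045,-.11),(512,360,.045,-.11),(212,324,.045,.11)])
Z=dict(strips=.052,seat=.05,board=.058)
def fit(A,B):
    a=A[:,0]+1j*A[:,1]; b=B[:,0]+1j*B[:,1]; am,bm=a.mean(),b.mean()
    r=np.sum((b-bm)*np.conj(a-am)); th=np.angle(r); t=bm-np.exp(1j*th)*am
    return th,t.real,t.imag,np.abs(np.exp(1j*th)*a+t-b)
for k in F:
    W=np.array([P(u,v,Z[k])[:2] for u,v,_,_ in F[k]]); L=np.array([f[2:] for f in F[k]])
    print(k,fit(L,W))
W=np.array([P(u,v,Z[k])[:2] for k in("strips","seat") for u,v,_,_ in F[k]]); L=np.array([f[2:] for k in("strips","seat") for f in F[k]])
th,x,y,e=fit(L,W); print("frame",th,x,y,e)
b=fit(*[np.array([f[2:] for f in F["board"]]),np.array([P(u,v,.058)[:2] for u,v,_,_ in F["board"]])])
R=np.array([[np.cos(th),-np.sin(th)],[np.sin(th),np.cos(th)]])
print("board in frame",R.T@(np.array(b[1:3])-[x,y]))
for p in[(-.2,0),(-.17,0),(0,0)]: print(p,R@p+[x,y])
from scipy.spatial.transform import Rotation as Ro
print(Ro.from_quat(get_state()["tcp_rot"]).as_matrix().round(3))
E
```

```text
strips (np.float64(-0.1379449980974908), np.float64(0.618216495955437), np.float64(-0.03372203458567776), array([0.00143147, 0.00033879, 0.00111911, 0.00045296]))
seat (np.float64(-0.13570531326514798), np.float64(0.6188283633462465), np.float64(-0.032765122450787935), array([0.00190356, 0.00029463, 0.00130419, 0.00078506]))
board (np.float64(-0.1476782174649924), np.float64(0.5251727958297095), np.float64(-0.020377212058080567), array([0.00159976, 0.00150372, 0.00261573, 0.00267703]))
frame -0.1364134375553667 0.6185285414881864 -0.03319897993880194 [0.00150725 0.00084665 0.00109589 0.00115322 0.00151246 0.00086144
 0.00160147 0.00137756]
board in frame [-9.42321226e-02  7.13684939e-06]
(-0.2, 0) [ 0.42038652 -0.00600083]
(-0.17, 0) [ 0.45010782 -0.01008055]
(0, 0) [ 0.61852854 -0.03319898]
[[ 0.967 -0.001  0.253]
 [-0.253 -0.002  0.967]
 [-0.    -1.    -0.002]]
```

The crop confirms it: the loose board is the pale one with the four lines, nearer the robot, with the free bearers in front of it and the empty notch behind. The frame is at (0.6185, -0.033) with yaw -0.136, and the board at frame x ≈ -94 mm. Now I'll move above the near end of the channel.

Request:
send_rows(
  plan=[
    [[0,0,0],[0,-0.019,0]],
    [[0.28,0,-0.28],[0,0,0]],
    [[0.28,0,-0.28],[0,0,0]],
    [[0.28,0,-0.28],[0,0,0]],
    [[0.28,0,-0.28],[0,0,0]],
    [[0.28,0,-0.28],[0,0,0]],
    [[0.28,0,-0.28],[0,0,0]],
    [[0.28,0,-0.28],[0,0,0]],
    [[0.28,0,-0.28],[0,0,0]],
    [[0,0,0],[0,0,0]],
  ],
  gripper=0.5,
  grip_force=40,
)

```text
time: 1.15
eef_pos: [0.4033, 0.3463, 0.2452]
tcp_rot: [0.706, -0.05, 0.051, -0.705]
contact_force: [-1.0, 0.0, 0.7]
opening: 0.501
```

Request:
send_rows(
  plan=[
    [[0.075,0,-0.29],[0,0,0]],
    [[0.075,0,-0.29],[0,0,0]],
    [[0.075,0,-0.29],[0,0,0]],
    [[0.075,0,-0.29],[0,0,0]],
    [[0.075,0,-0.29],[0,0,0]],
    [[0.075,0,-0.29],[0,0,0]],
    [[0.075,0,-0.29],[0,0,0]],
    [[0.075,0,-0.29],[0,0,0]],
    [[0.075,0,-0.29],[0,0,0]],
    [[0.075,0,-0.29],[0,0,0]],
    [[0,0,0],[0,0,0]],
    [[0,0,0],[0,0,0]],
  ],
)

```text
time: 2.35
eef_pos: [0.4422, -0.0067, 0.2451]
tcp_rot: [-0.705, 0.049, -0.048, 0.706]
contact_force: [-0.2, -0.0, -0.1]
opening: 0.501
```

```bash
cat >> h.py <<'E'
from scipy.spatial.transform import Rotation as Ro
TH=-0.1364; F0=np.array([.6185,-.0332,0]); RF=Ro.from_euler('z',TH).as_matrix()
def rep():
    s=get_state(); M=Ro.from_quat(s["tcp_rot"]).as_matrix()
    print("t",round(s["time"],2),"frame TCP mm",((RF.T@(s["eef_pos"]-F0))*1000).round(1),"yaw",round(np.arctan2(M[1,0],M[0,0]),4),"F",(RF.T@s["contact_force"]).round(2),"open",round(s["opening"],3))
    return M
E
python3 - <<'E'
from h import *
M=rep();print(M.round(3))
E
```

```text
t 2.35 frame TCP mm [-178.2    2.3  245.1] yaw -0.1379 F [-0.22 -0.07 -0.07] open 0.501
[[ 0.991 -0.001  0.137]
 [-0.137  0.001  0.991]
 [-0.001 -1.     0.001]]
```

Request:
send_rows(
  plan=[
    [[0,0.28,-0.02],[0,0,0]],
    [[0,0.28,0],[0,0,0]],
    [[0,0.28,0],[0,0,0]],
    [[0,0.28,0],[0,0,0]],
    [[0,0.28,0],[0,0,0]],
    [[0,0,0],[0,0,0]],
    [[0,0,0],[0,0,0]],
  ],
)

```text
time: 3.05
eef_pos: [0.4418, -0.008, 0.0774]
tcp_rot: [-0.705, 0.048, -0.047, 0.706]
contact_force: [0.5, 0.4, -0.4]
opening: 0.501
```

Run:
```python
from h import *
import cv2
rep()
a=cv2.resize(read_camera("side")["img"][170:370,140:420],(784,560),interpolation=cv2.INTER_CUBIC)
cv2.imwrite("pics/s1.png",a)
```

```text
t 3.05 frame TCP mm [-178.5    1.    77.4] yaw -0.1346 F [ 0.47  0.5  -0.37] open 0.501
```

View pics/s1.png

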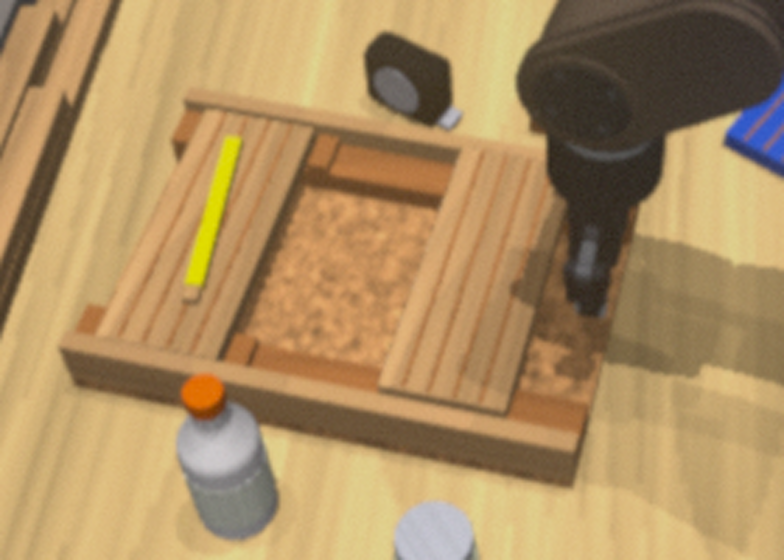

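In the side crop the fingers (590,300) are above the channel behind the board. The board's rear edge runs from (548,165) to (508,410) and is clear of them. I'll lower into the channel and ease up to the board.

Request:
send_rows(
  plan=[
    [[0,0.12,0],[0,0,0]],
    [[0,0.12,0],[0,0,0]],
    [[0,0.1,0],[0,0,0]],
    [[0,0,0],[0,0,0]],
    [[0.05,0,0],[0,0,0]],
    [[0.05,0,0],[0,0,0]],
    [[0.05,0,0],[0,0,0]],
    [[0,0,0],[0,0,0]],
  ],
)

```text
time: 3.9
eef_pos: [0.4615, -0.0121, 0.0374]
tcp_rot: [0.706, -0.047, 0.049, -0.705]
contact_force: [0.6, -0.5, -0.1]
opening: 0.502
```

Request:
send_rows(
  plan=[
    [[0.03,0,0],[0,0,0]],
    [[0.03,0,0],[0,0,0]],
    [[0.03,0,0],[0,0,0]],
    [[0.03,0,0],[0,0,0]],
  ],
)

```text
time: 4.3
eef_pos: [0.4737, -0.0136, 0.0363]
tcp_rot: [-0.705, 0.049, -0.047, 0.706]
contact_force: [-2.9, -0.3, 2.8]
opening: 0.504
```

```bash
python3 -c "
from h import *
rep()"
```

```text
t 4.3 frame TCP mm [-146.2   -0.2   36.3] yaw -0.1365 F [-2.87 -0.69  2.82] open 0.504
```

Contact is felt at about -3 N, so the slide goes on.

Request:
send_rows(
  plan=[
    [[0.03,0,0],[0,0,0]],
    [[0.03,0,0],[0,0,0]],
    [[0.03,0,0],[0,0,0]],
    [[0.03,0,0],[0,0,0]],
    [[0.03,0,0],[0,0,0]],
    [[0.03,0,0],[0,0,0]],
  ],
)

```text
time: 4.9
eef_pos: [0.4958, -0.0166, 0.0364]
tcp_rot: [-0.705, 0.048, -0.048, 0.705]
contact_force: [-0.1, -0.1, -1.4]
opening: 0.499
```

Request:
send_rows(
  plan=[
    [[0.03,0,0],[0,0,0]],
    [[0.03,0,0],[0,0,0]],
    [[0.03,0,0],[0,0,0]],
    [[0.03,0,0],[0,0,0]],
    [[0.03,0,0],[0,0,0]],
    [[0.03,0,0],[0,0,0]],
  ],
)

```text
time: 5.5
eef_pos: [0.5172, -0.0195, 0.0366]
tcp_rot: [0.705, -0.048, 0.048, -0.705]
contact_force: [-1.5, 1.0, -0.0]
opening: 0.498
```

Run:
```python
from h import *
import cv2
rep()
a=cv2.resize(read_camera("side")["img"][170:370,140:420],(784,560),interpolation=cv2.INTER_CUBIC)
cv2.imwrite("pics/s2.png",a)
```

```text
t 5.5 frame TCP mm [-102.2   -0.3   36.6] yaw -0.1364 F [-1.61  0.82 -0.04] open 0.498
```

View pics/s2.png

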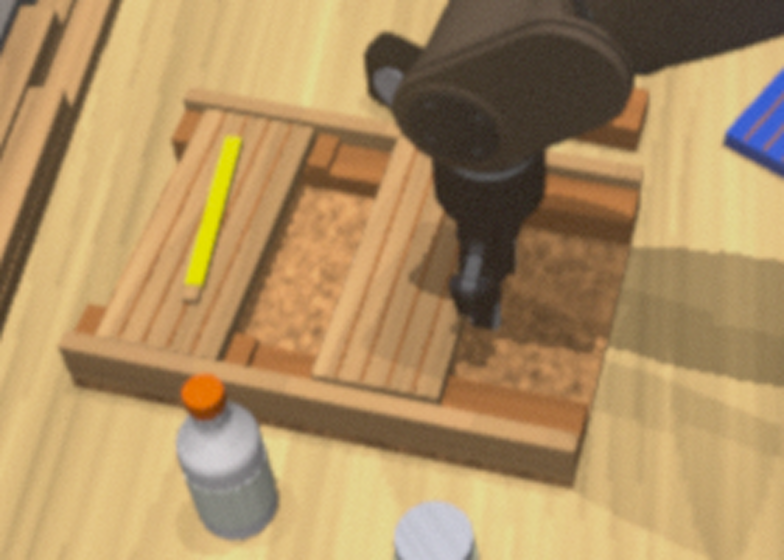

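The board, at (390,300), has slid squarely with the fingers behind it at (480,310), and its middle is now at the near end of the notch. I'll go on more slowly.

Request:
send_rows(
  plan=[
    [[0.025,0,0],[0,0,0]],
    [[0.025,0,0],[0,0,0]],
    [[0.025,0,0],[0,0,0]],
    [[0.025,0,0],[0,0,0]],
    [[0.025,0,0],[0,0,0]],
    [[0.025,0,0],[0,0,0]],
  ],
)

```text
time: 6.15
eef_pos: [0.5349, -0.022, 0.0366]
tcp_rot: [0.705, -0.048, 0.048, -0.705]
contact_force: [-2.5, 0.6, 1.6]
opening: 0.502
```

Request:
send_rows(
  plan=[
    [[0.02,0,0],[0,0,0]],
    [[0.02,0,0],[0,0,0]],
    [[0.02,0,0],[0,0,0]],
    [[0.02,0,0],[0,0,0]],
    [[0.02,0,0],[0,0,0]],
  ],
)

```text
time: 6.65
eef_pos: [0.5468, -0.0236, 0.0364]
tcp_rot: [-0.705, 0.048, -0.048, 0.705]
contact_force: [-1.2, 0.8, -1.9]
opening: 0.501
```

```bash
python3 -c "
from h import *
rep()"
```

```text
t 6.65 frame TCP mm [-72.4  -0.2  36.4] yaw -0.1364 F [-1.26  0.63 -1.9 ] open 0.501
```

Request:
send_rows(
  plan=[
    [[0.02,0,0],[0,0,0]],
    [[0.02,0,0],[0,0,0]],
    [[0.02,0,0],[0,0,0]],
    [[0.02,0,0],[0,0,0]],
  ],
)

```text
time: 7.05
eef_pos: [0.5563, -0.0249, 0.0365]
tcp_rot: [0.705, -0.048, 0.048, -0.705]
contact_force: [-0.7, 0.4, -0.4]
opening: 0.499
```

Request:
send_rows(
  plan=[
    [[0.012,0,0],[0,0,0]],
    [[0.012,0,0],[0,0,0]],
  ],
)

```text
time: 7.25
eef_pos: [0.5591, -0.0253, 0.0365]
tcp_rot: [0.705, -0.048, 0.048, -0.705]
contact_force: [-1.1, 0.3, -0.5]
opening: 0.5
```

Run:
```python
from h import *
import cv2
rep()
a=cv2.resize(read_camera("side")["img"][170:370,140:420],(784,560),interpolation=cv2.INTER_CUBIC)
cv2.imwrite("pics/s3.png",a)
```

```text
t 7.25 frame TCP mm [-59.9  -0.2  36.5] yaw -0.1364 F [-1.15  0.16 -0.45] open 0.5
```

View pics/s3.png

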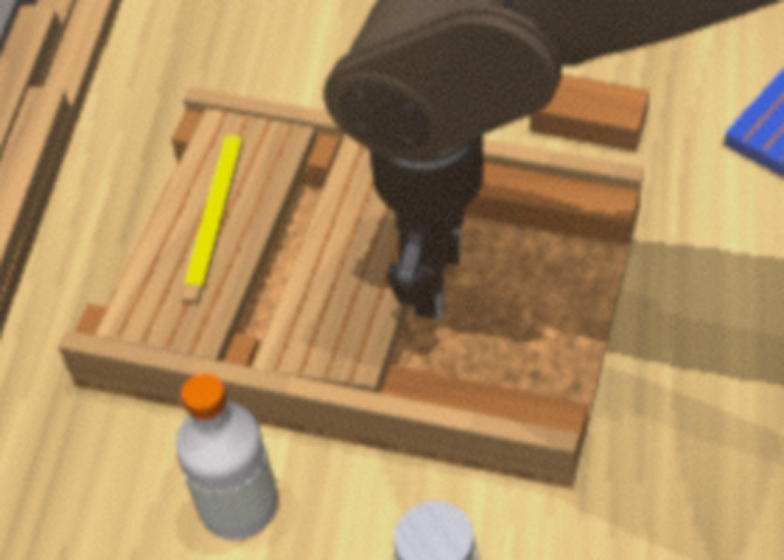

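The board's nose has dipped and its rear edge, around (380,385), is almost at the notch's near end. I'll take small steps now.

Request:
send_rows(
  plan=[
    [[0.012,0,0],[0,0,0]],
    [[0.012,0,0],[0,0,0]],
    [[0,0,0],[0,0,0]],
  ],
)

```text
time: 7.6
eef_pos: [0.5623, -0.0258, 0.0368]
tcp_rot: [0.706, -0.048, 0.049, -0.705]
contact_force: [-0.4, -0.0, 0.6]
opening: 0.495
```

Request:
send_rows(
  plan=[
    [[0.012,0,0],[0,0,0]],
    [[0,0,0],[0,0,0]],
  ],
)

```text
time: 7.8
eef_pos: [0.5634, -0.0259, 0.0367]
tcp_rot: [-0.705, 0.048, -0.048, 0.705]
contact_force: [-0.8, -0.6, 2.1]
opening: 0.5
```

Run:
```python
from h import *
import cv2
rep()
a=cv2.resize(read_camera("side")["img"][190:330,200:340],(600,600),interpolation=cv2.INTER_CUBIC)
cv2.imwrite("pics/s4.png",a)
```

```text
t 7.8 frame TCP mm [-55.6  -0.2  36.7] yaw -0.1365 F [-0.73 -0.7   2.08] open 0.5
```

View pics/s4.png

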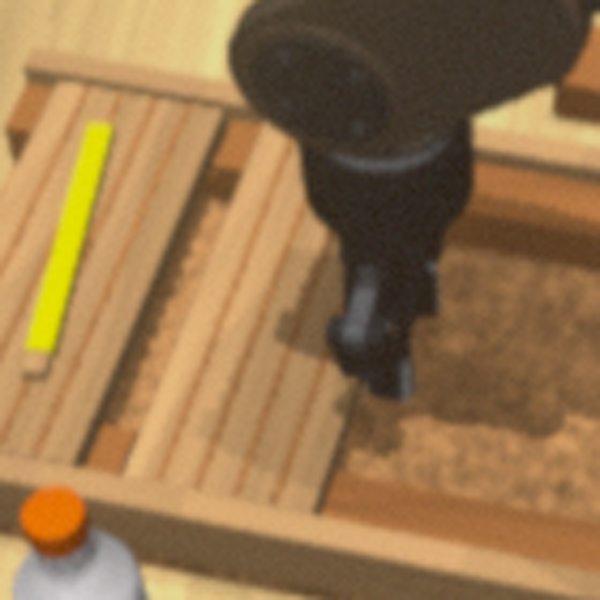

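The board lies across the notch with its nose down. It isn't clear from this whether the rear has dropped, so I'll feel for the stop.

Request:
send_rows(
  plan=[
    [[0.01,0,0],[0,0,0]],
    [[0,0,0],[0,0,0]],
  ],
)

```text
time: 8.05
eef_pos: [0.5645, -0.026, 0.0366]
tcp_rot: [0.705, -0.048, 0.048, -0.705]
contact_force: [-1.5, 0.6, 0.9]
opening: 0.503
```

Request:
send_rows(
  plan=[
    [[0.01,0,0],[0,0,0]],
    [[0,0,0],[0,0,0]],
  ],
)

```text
time: 8.25
eef_pos: [0.5658, -0.0262, 0.0365]
tcp_rot: [0.705, -0.048, 0.048, -0.705]
contact_force: [-0.4, -0.1, 0.6]
opening: 0.498
```

```bash
python3 -c "
from h import *
rep()"
```

```text
t 8.25 frame TCP mm [-53.1  -0.2  36.5] yaw -0.1364 F [-0.41 -0.18  0.59] open 0.498
```

Request:
send_rows(
  plan=[
    [[0.01,0,0],[0,0,0]],
    [[0,0,0],[0,0,0]],
  ],
)

```text
time: 8.45
eef_pos: [0.5661, -0.0262, 0.0364]
tcp_rot: [-0.705, 0.049, -0.047, 0.706]
contact_force: [-4.8, -0.1, 4.1]
opening: 0.496
```

Request:
send_rows(
  plan=[
    [[0.01,0,0],[0,0,0]],
    [[0,0,0],[0,0,0]],
  ],
)

```text
time: 8.65
eef_pos: [0.5662, -0.0261, 0.0363]
tcp_rot: [-0.705, 0.05, -0.046, 0.706]
contact_force: [-7.4, 1.0, 6.0]
opening: 0.501
```

Run:
```python
from h import *
import cv2
rep()
a=cv2.resize(read_camera("side")["img"][190:330,200:340],(600,600),interpolation=cv2.INTER_CUBIC)
cv2.imwrite("pics/s5.png",a)
```

```text
t 8.65 frame TCP mm [-52.7  -0.   36.3] yaw -0.1369 F [-7.47  0.01  5.96] open 0.501
```

View pics/s5.png

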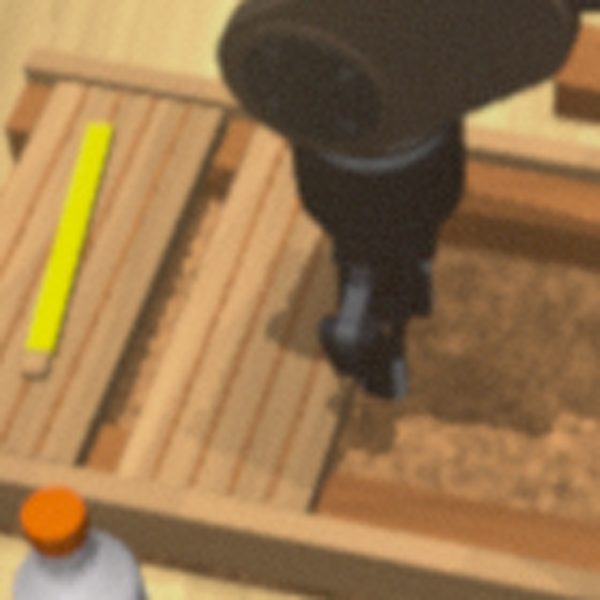

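A firm stop is felt at TCP x = -52.7 (-7 N), which puts the board against the far end of the notch. I'll back off, rise, shut the fingers and look.

Request:
send_rows(
  plan=[
    [[-0.04,0,0],[0,0,0]],
    [[-0.1,0,0],[0,0,0]],
    [[0,-0.2,0],[0,0,0]],
    [[0,-0.3,0],[0,0,0]],
    [[0,-0.2,0],[0,0,0]],
    [[-0.3,0,0],[0,0,0]],
    [[-0.3,0,0],[0,0,0]],
    [[0,0,0],[0,0,0]],
    [[0,0,0],[0,0,0]],
  ],
  gripper=1.0,
)

```text
time: 9.6
eef_pos: [0.4796, -0.0143, 0.1205]
tcp_rot: [0.706, -0.048, 0.049, -0.705]
contact_force: [0.6, -0.6, -0.5]
opening: -0.001
```

Run:
```python
from h import *
import cv2
rep()
c=read_camera("side")
a=cv2.resize(c["img"][190:340,180:380],(800,600),interpolation=cv2.INTER_CUBIC)
cv2.imwrite("pics/s6.png",a)
for x in(-.042,.048):
  for z in(.05,.058):
    for y in(.11,-.11):
      u,v=w2pix(c,RF@[x,y,z]+F0); print(x,z,y,round((u-180)*4),round((v-190)*4))
```

```text
t 9.6 frame TCP mm [-140.2   -0.2  120.5] yaw -0.1364 F [ 0.7  -0.48 -0.53] open -0.001
-0.042 0.05 0.11 361 475
-0.042 0.05 -0.11 477 133
-0.042 0.058 0.11 360 466
-0.042 0.058 -0.11 476 123
0.048 0.05 0.11 181 440
0.048 0.05 -0.11 317 106
0.048 0.058 0.11 179 431
0.048 0.058 -0.11 315 96
```

View pics/s6.png

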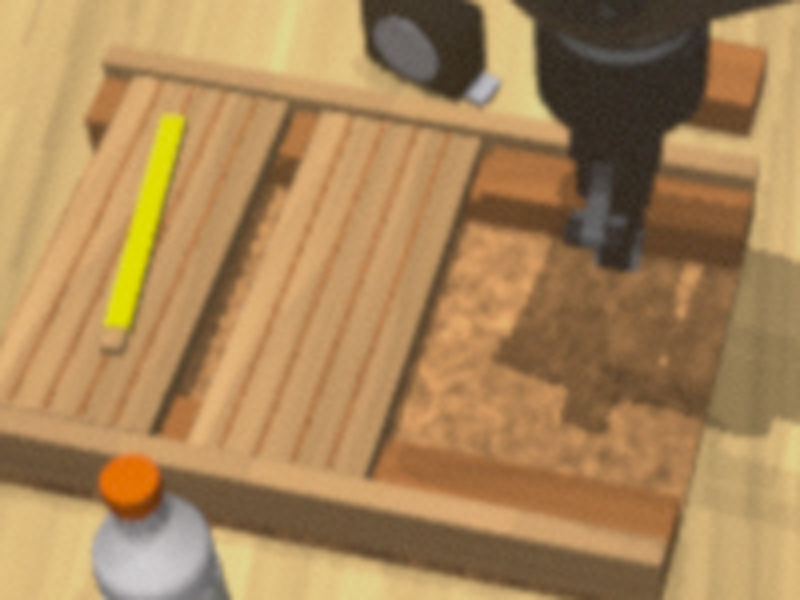

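The board's rear corners are at (366,475) and (480,137), against (361,475) and (477,133) predicted for a top at 50 mm. It lies flat and down, and the fitted board and pencil are where they were. Now I'll go over it and press.

Request:
send_rows(
  plan=[
    [[0.3,0,0],[0,0,0]],
    [[0.3,0,0],[0,0,0]],
    [[0.3,0,0],[0,0,0]],
    [[0.28,0,0],[0,0,0]],
    [[0,0,0],[0,0,0]],
    [[0,0.15,0],[0,0,0]],
    [[0,0.15,0],[0,0,0]],
    [[0,0.1,0],[0,0,0]],
    [[0,0,0],[0,0,0]],
    [[0,0,0],[0,0,0]],
  ],
)

```text
time: 10.65
eef_pos: [0.6205, -0.0337, 0.0726]
tcp_rot: [0.705, -0.048, 0.048, -0.705]
contact_force: [0.8, -0.0, -0.4]
opening: -0.0
```

Request:
send_rows(
  plan=[
    [[0,0.02,0],[0,0,0]],
    [[0,0.02,0],[0,0,0]],
    [[0,0,0],[0,0,0]],
  ],
)

```text
time: 10.95
eef_pos: [0.6204, -0.0337, 0.068]
tcp_rot: [0.705, -0.048, 0.048, -0.705]
contact_force: [0.5, 0.3, 0.4]
opening: 0.002
```

```bash
python3 -c "
from h import *
rep()"
```

```text
t 10.95 frame TCP mm [ 2.  -0.2 68. ] yaw -0.1364 F [0.48 0.42 0.39] open 0.002
```

Request:
send_rows(
  plan=[
    [[0,0.015,0],[0,0,0]],
    [[0,0.015,0],[0,0,0]],
    [[0,0,0],[0,0,0]],
  ],
)

```text
time: 11.25
eef_pos: [0.6205, -0.0337, 0.0642]
tcp_rot: [0.705, -0.048, 0.048, -0.705]
contact_force: [0.5, -1.0, 0.2]
opening: -0.003
```

Request:
send_rows(
  plan=[
    [[0,0.01,0],[0,0,0]],
    [[0,0,0],[0,0,0]],
  ],
)

```text
time: 11.45
eef_pos: [0.6205, -0.0337, 0.0641]
tcp_rot: [0.705, -0.048, 0.048, -0.705]
contact_force: [-2.9, -0.2, 5.6]
opening: -0.001
```

Contact comes at TCP z = 64 mm, which puts the board's top at 50 mm, so it is fully down. I'll press a little more.

Request:
send_rows(
  plan=[
    [[0,0.008,0],[0,0,0]],
    [[0,0,0],[0,0,0]],
    [[0,0,0],[0,0,0]],
    [[0,0,0],[0,0,0]],
    [[0,0,0],[0,0,0]],
    [[0,0,0],[0,0,0]],
  ],
)

```text
time: 12.05
eef_pos: [0.6205, -0.0337, 0.0641]
tcp_rot: [0.706, -0.048, 0.048, -0.705]
contact_force: [-4.8, 0.4, 10.2]
opening: 0.0
```

Run:
```python
from h import *
import cv2
rep()
c=read_camera("side")
cv2.imwrite("pics/s7.png",cv2.resize(c["img"][190:340,180:380],(800,600),interpolation=cv2.INTER_CUBIC)); rep()
```

```text
t 12.05 frame TCP mm [ 2.1 -0.3 64.1] yaw -0.1362 F [-4.86 -0.27 10.24] open 0.0
t 12.1 frame TCP mm [ 2.1 -0.2 64.1] yaw -0.1361 F [-5.17 -0.33  9.37] open 0.002
```

View pics/s7.png

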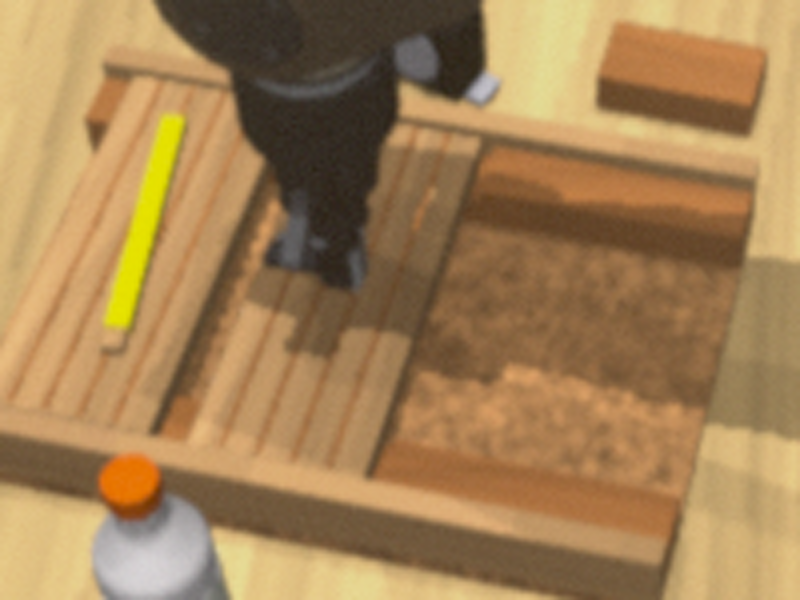

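The fingertips, at (340,285), press on the middle of the board. Its edges and the other things are unchanged. The force is steady at about 10 N, so I'm handing in.

```bash
python3 -c "
from h import *
print(sign_off()); rep()"
```

```text
the job is handed in; nothing more can be done
None
the job is handed in; nothing more can be done
```

I slid the loose board along the bearers into the empty notch and handed the job in at about 12 s, with the shut fingertips pressing on its middle. I pushed at about 25–35 mm/s, in smaller steps near the end, with readings of only a few newtons. It met the far end of the notch at about 7 N.

**Board position:** The fingertips met the board's top at about 50 mm, the fully-down height. Its rear corners in the side image matched the prediction for a flat, seated board to within about 1–2 camera pixels. From where it met the stop, it should be about 2–3 mm beyond the notch centre, inside the 6 mm limit.

**Press:** The last readings showed a steady downward press of 9–10 N. There was also a sideways force of about 5 N holding the board against the far end.

**Other things:** The fitted board, pencil, bottle, tape and offcut looked unmoved in the last side view. The jar and hammer were outside that crop, and the arm did not go near them.

**Not settled by my checks:** I did not feel a distinct drop, only the force easing and then the firm stop. I did not view a last top image. No verdict was reported.

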